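Load the strap template under the spring clip of the punching jig

ROBOT

A 6-joint arm with a two-finger parallel gripper is mounted at the origin on the work surface; the furniture and walls round the work are solid. World frame = base frame: x ahead of the robot, y to its left, z up, the work surface at z = 0. Lengths are in m, angles in rad, forces in N, time in s.
With the tool pointing down it reaches from about 0.35 to 0.775 m from the base axis. Payload 7.3 kg.
Tool frame: the origin (TCP) lies midway between the tips of the shut fingers; the grasp point (between the pads) lies 19 mm behind it; z points along the fingers, y is the direction in which the jaws open and shut (so a half turn about z gives the same grasp; the last joint's range is limited). The gripper opens to 92 mm and grips with 3 to 60 N. Pads are 19 mm wide; open, the fingers measure 130 mm over their backs; the gripper's body (75 mm by 190 mm) begins 47 mm behind the grasp point.
Start: joints at [-0.146, 0.342, 1.524, -0, 1.275, -0.146], TCP at [0.525, 0, 0.227] pointing down, gripper open.
Joint ranges: [-2.53, 2.53], [-0.77, 2.02], [0.04, 2.7], [-1, 4.14], [0.28, 2.66], [-3.11, 3.11]. Speed limits (rad/s): [2.57, 2.57, 3.14, 3.14, 3.14, 3.14].

INTERFACE

Orientations are given as [roll, pitch, yaw] about the fixed x, y, z axes, in that order (R = Rz(yaw) Ry(pitch) Rx(roll)).
In Python, from cell import status, eyes, job gives the robot as it stands.
- The arm moves only by the tool jog_arm, never from a script. Its argument "series" is a list of rows, each a list of 3 entries, a list of its own where there are three numbers: the gripper command: -1 is shut, 1 is fully open, values between are in proportion, then the shift along the tool's x, y, z in m, then the turn, a rotation vector about the tool's x, y, z in rad. In form: [[grip, [x, y, z], [ax, ay, az]], ...]. A call has 1 to 12 rows; each row is the pose to reach, as a shift and turn from the pose commanded when the call began, along the tool's axes at that moment; what a row does not reach only later rows make up. A row lasts 1/12 s, in which the tool goes at most 41.7 mm and 7.16 degrees, less where a joint would pass 70% of its speed; a pose out of reach is approached as far as the arm can. A call with a gripper value outside its range is refused whole. The fingers move at their own pace and stop on an object; "squeeze" is the grip in N (left out, the last holds). Time passes only in rows, so rows that repeat a pose let the fingers close. It gives the time, the measured TCP pose, the force and the opening at its end, in the units of the state.
- status.observe(): the state, without advancing time (a new reading comes with each control period).
- eyes.read_camera(name): name is "scene" or "side" or "wrist"; returns a dict with "img" (384x512x3 uint8, red, green, blue), "range_z" (384x512 float32, m along the optical axis (not along the pixel's ray), 0 where there is no reading), "camera_matrix" (3x3 intrinsics, pixels), "k1" (the pictures are not rectified: a ray, as slopes to the right and down, at radius r is drawn at 1 + k1 r^2 times it, then the intrinsics apply), "T" (4x4, takes a point from camera to world coordinates); the wrist camera has in their place "tool_from_camera" (4x4, takes a point from camera to tool coordinates, whose origin is the TCP and whose axes are the flange's). Camera axes: x right, y down, z forward; pixel columns grow to the right and rows downward; lengths in m; the calibration is good to about 2 mm. A picture is of the moment at which its call begins: read the wrist's pose just before it.
- job.hand_in(): hands the job in, once; it reports no verdict.
The state is a dict: "time": time; "qpos": joint angles; "qvel": joint speeds; "joint_efforts": joint torques, N m; "tool_pos": TCP position; "tool_rot": TCP orientation; "contact_force": force on the tool from outside, world axes, zero at the start; "torque": the same for the moment, N m; "opening": finger opening in m.
Only numpy, scipy, OpenCV 4.12 (cv2) and the standard library are available. Lean on these libraries where they do the work, as an engineer would, in place of code of your own. Each camera call takes 0.05 s, during which the arm holds its last target.

TASK

Load the flat template plate into the punching jig: press the spring clip's wide tail down with one fingertip to raise its jaw and, keeping it held down, push the plate by its upturned end with the other finger, under the jaw until its front edge is fully home against the end stop. Then let the clip spring back so that it clamps the plate, and move clear. Only push the plate, never lift it, and leave the other things on the bench alone.

Things in the scene. Friction and masses are not known exactly. Their poses are not given: they have to be found in the camera images.
- jig: Fixed punching jig on a dark wooden board, 250 x 134 x 16 mm. Origin: centre of its underside, at bench height; x along the board, the way the plate is pushed (roughly back toward the robot), y across, z up. On the -y half a bed, 24 mm above the bench, between rails with inner faces at y = -10 and -58 mm, tops at z = 27 mm. The clip's rod runs along x at y = 0; its brackets reach z = 38 mm.
- jig_stop (a point): Foot of the end stop's face, on the bed's middle line at bed height: jig x = 100, y = -34, z = 24 mm. The stop rises 18 mm above the bed. Axes as the jig's.
- clip (a joint): Angle of the steel spring clip about its rod, rad. 0 = at rest, jaw down, 1.5 mm above the empty bed; grows as the tail is pressed down and the jaw rises; hard stop at 0.38. The jaw clears the 5 mm plate from about 0.14 up; resting on the plate it reads about 0.12. Pressed at the tail's middle line it takes 3 N at first, 6.5 N at 0.28, 8 N at the stop; it springs back when let go.
- clip_tail (a point): Middle of the top of the clip's tail, a smooth sheet on the jig's +y side, x = -115 to 15 mm, y = 12 to 60 mm in the jig frame; this point at x = -50, y = about 36 mm, moving with the clip: 45 mm above the bench at clip angle 0 (sheet sloping up outward by 0.28 rad), 35 mm at 0.28 (sheet level). A fingertip can slide along it.
- clip_jaw (a point): Lower front edge of the clip's jaw, where the plate enters: jig x = 55, y = -34 mm; moves with the clip. The jaw reaches from x = 55 to 80 mm and y = -38 to -30 mm.
- plate: Loose aluminium template plate, 90 (x) x 44 (y) x 5 mm, about 0.25 kg, five dark dots on it. Its rear end is turned up: a wall 8 mm thick, 44 mm wide, top 34 mm above the plate's underside. Origin: centre of its underside; x points toward the end stop. It starts on the bed between the rails, front edge 15 to 35 mm short of the jaw; home, its origin is at jig x = 55 mm.
- plate_front (a point): Middle of the plate's front edge, at its underside (plate x = +45 mm).
- plate_push (a point): Middle of the rear face of the upturned end, where it is to be pushed (plate x = -45 mm, 17 mm above the plate's underside, 41 mm above the bench).
- wax: Bystander: block of beeswax, 38 x 55 x 22 mm, on the bench; origin under its centre.
- sander: Bystander: wooden sanding block, 35 x 86 x 27 mm, on the bench; origin under its centre.
- paint: Bystander: small dark bottle with a white cap, 34 x 33 x 72 mm, standing on the bench; origin under its centre.

How it is judged:
On the way, in this order (a step that is already met when the one before it is completed fails the run):
1. a finger presses the clip's tail down (clip angle over 0.15) while the plate is still short of the jaw (value of joint clip above 0.15 rad and contact force between the fingers and clip above 1 N and x of plate_front in the frame of jig below 0.054 m), for 0.1 s.
2. the plate is pushed fully home under the jaw while the finger still holds the clip down (value of joint clip above 0.13 rad and contact force between the fingers and clip above 1 N and x of plate_front in the frame of jig between 0.096 and 0.103 m and y of plate_front in the frame of jig between -0.04 and -0.028 m), for 0.1 s.
At the end, for the whole second after the job is handed in: The plate lies flat between the rails with its front edge within 4 mm of the end stop, the released clip's jaw presses on it (clip angle 0.08 to 0.155, over 1 N), it is at rest, and the bystanders are within 20 mm of where they were (x of plate_front in the frame of jig between 0.096 and 0.103 m and y of plate_front in the frame of jig between -0.04 and -0.028 m and value of joint clip between 0.08 and 0.155 rad and contact force between clip and plate above 1 N and angle between plate's own z axis and vertical below 0.04 rad and linear speed of plate below 0.02 m/s and distance of each of wax, sander, paint from where it was at the start of the episode below 0.02 m); the robot touches nothing.
It fails at once if the plate is lifted (its middle more than 8 mm above the bed, or tipped by more than 0.2 rad) (z of plate in the frame of jig above 0.032 m or angle between plate's own z axis and vertical above 0.2 rad).
It fails at once if a bystander is moved by more than 20 mm (distance of any of wax, sander, paint from where it was at the start of the episode above 0.02 m).
It also fails if it takes over 38 s, if anything falls off the work surface, if the arm or the gripper's body presses on something with over 40 N, if the wrist force passes 120 N, or if a joint passes its speed limit or range.

## Working session

There is one attempt and no reset: what is moved stays moved. The work goes in short steps, Python scripts to look and compute and a tool call to move; the robot and the scene stay as the last step left them, time stands still between calls to the robot, and variables do not carry over. Pictures are saved under pics/ and viewed, and the job is handed in when it is done.

Besides the shell and the picture viewer there is one more tool, called after "Emit:" as a command line: name --argument value ..., lists and objects as JSON in quotes. jog_arm: Moves the arm, as the interface text tells. Its arguments: {"type":"object","properties":{"series":{"type":"array","items":{"type":"array"}},"squeeze":{"type":"number"}},"required":["series"]}

```bash
ls; mkdir -p pics; python3 - <<'E'
from cell import status, eyes
import cv2,numpy as np
print(status.observe())
for n in ["scene","side","wrist"]:
    c=eyes.read_camera(n); np.savez(f"{n}0.npz",**c)
    cv2.imwrite(f"pics/{n}0.png",c["img"][:,:,::-1])
    print(n,c["camera_matrix"].tolist(),c["k1"],np.round(c.get("T",c.get("tool_from_camera")),4).tolist())
print(status.observe()["time"])
E
```

```text
pics
{'time': 0.0, 'qpos': array([-1.46003759e-01,  3.42739215e-01,  1.52499273e+00, -6.03935373e-06,
        1.27538690e+00, -1.45973136e-01]), 'qvel': array([ 1.40739601e-04, -3.36869584e-07, -4.59582299e-04, -2.36830610e-03,
        1.28896843e-03,  1.48744591e-03]), 'joint_efforts': array([ 7.61924657e-04, -4.31245601e+01, -2.44219762e+01,  7.17750052e-02,
        5.59406646e-02, -1.04314388e-04]), 'tool_pos': array([5.24607294e-01, 7.61749823e-05, 2.26044874e-01]), 'tool_rot': array([-3.14008185e+00, -2.16279609e-04,  1.57076730e+00]), 'contact_force': array([0.20297647, 0.61535136, 0.04543476]), 'torque': array([-0.0429253 ,  0.0264054 , -0.00932453]), 'opening': 0.09189475871301284}
scene [[415.37205934726, 0.0, 259.2496125393526], [0.0, 415.37205934726, 191.23996428201056], [0.0, 0.0, 1.0]] -0.09617947809346411 [[-0.8975, -0.2875, 0.3345, 0.2173], [-0.4409, 0.6058, -0.6623, 0.6243], [-0.0122, -0.7419, -0.6704, 0.6457], [0.0, 0.0, 0.0, 1.0]]
side [[481.59850045154644, 0.0, 250.92478178918648], [0.0, 481.59850045154644, 194.04899297635103], [0.0, 0.0, 1.0]] 0.06929746345826947 [[0.9767, -0.1336, 0.168, 0.3158], [-0.2132, -0.5122, 0.832, -0.8853], [-0.0251, -0.8484, -0.5288, 0.6565], [0.0, 0.0, 0.0, 1.0]]
wrist [[302.4024044715088, 0.0, 252.77859632601198], [0.0, 302.4024044715088, 187.97411427224512], [0.0, 0.0, 1.0]] -0.049958040779245164 [[-0.0005, -0.9674, -0.2534, 0.0676], [1.0, -0.0007, 0.0009, -0.0004], [-0.001, -0.2534, 0.9674, -0.1564], [0.0, 0.0, 0.0, 1.0]]
0.15
```

View pics/scene0.png

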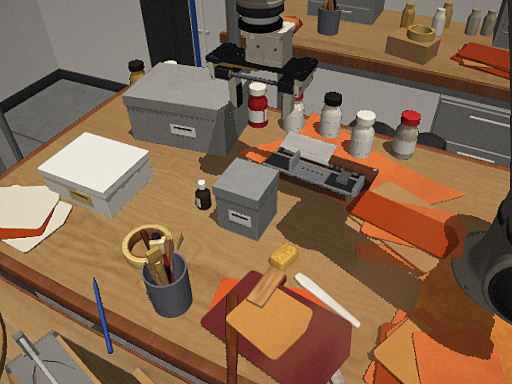

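View pics/side0.png

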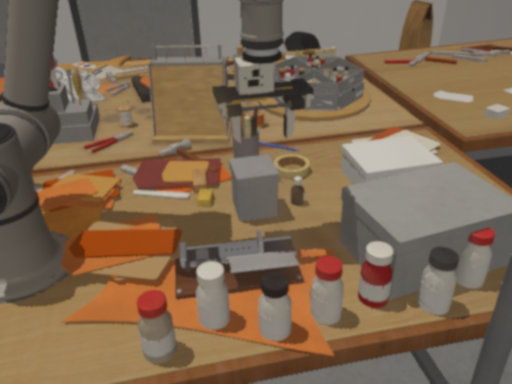

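View pics/wrist0.png

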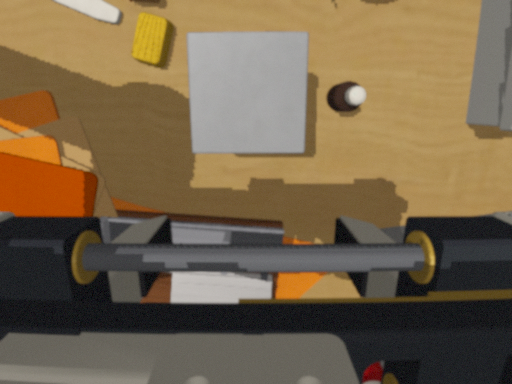

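The scene view shows the jig at about (315,165), with a tall grey box beside it at (245,197). In the side view the jig is at (240,265), with bottles in front of it. I'll zoom in on both.

```bash
cat > h.py <<'E'
import numpy as np, cv2
def load(n): return dict(np.load(n))
def norm(c,uv):
    uv=np.asarray(uv,float).reshape(-1,2);K=c["camera_matrix"]
    d=np.array([float(c["k1"]),0,0,0,0])
    return cv2.undistortPoints(uv[:,None],K,d)[:,0]
def Tof(c,tool=None):
    return c["T"]
def cast(c,uv,z):
    n=norm(c,uv);T=c["T"];d=np.c_[n,np.ones(len(n))]@T[:3,:3].T;o=T[:3,3]
    return o+d*((z-o[2])/d[:,2])[:,None]
def cloud(c):
    h,w=c["range_z"].shape
    u,v=np.meshgrid(np.arange(w),np.arange(h))
    n=norm(c,np.c_[u.ravel(),v.ravel()]);z=c["range_z"].ravel()
    P=np.c_[n*z[:,None],z]@c["T"][:3,:3].T+c["T"][:3,3]
    P[z==0]=np.nan
    return P.reshape(h,w,3)
def proj(c,P):
    T=c["T"];q=(np.atleast_2d(P)-T[:3,3])@T[:3,:3]
    return cv2.projectPoints(q,np.zeros(3),np.zeros(3),c["camera_matrix"],np.array([float(c["k1"]),0,0,0,0]))[0][:,0]
E
python3 - <<'E'
from h import *
c=load("scene0.npz");s=load("side0.npz")
a=c["img"][120:220,230:400,::-1];cv2.imwrite("pics/sc_z.png",cv2.resize(a,None,fx=4.6,fy=4.6,interpolation=cv2.INTER_CUBIC))
a=s["img"][215:315,160:320,::-1];cv2.imwrite("pics/si_z.png",cv2.resize(a,None,fx=5,fy=5,interpolation=cv2.INTER_CUBIC))
P=cloud(c)
for v in range(130,200,6): print(v,[tuple(np.round(P[v,u]*1000).astype(int)) if P[v,u,0]==P[v,u,0] else None for u in range(250,390,14)])
E
```

```text
130 [(np.int64(674), np.int64(-230), np.int64(0)), (np.int64(639), np.int64(-247), np.int64(0)), (np.int64(605), np.int64(-265), np.int64(-1)), (np.int64(563), np.int64(-264), np.int64(12)), (np.int64(532), np.int64(-291), np.int64(4)), (np.int64(490), np.int64(-284), np.int64(20)), (np.int64(453), np.int64(-287), np.int64(29)), (np.int64(428), np.int64(-345), np.int64(2)), (np.int64(370), np.int64(-233), np.int64(86)), (np.int64(403), np.int64(-704), np.int64(-207))]
136 [(np.int64(662), np.int64(-205), np.int64(-1)), (np.int64(625), np.int64(-218), np.int64(2)), (np.int64(594), np.int64(-240), np.int64(-3)), None, (np.int64(498), np.int64(-195), np.int64(54)), (np.int64(487), np.int64(-278), np.int64(5)), (np.int64(451), np.int64(-287), np.int64(11)), (np.int64(418), np.int64(-312), np.int64(4)), (np.int64(367), np.int64(-229), np.int64(72)), (np.int64(350), np.int64(-353), np.int64(0))]
142 [(np.int64(649), np.int64(-180), np.int64(-1)), (np.int64(614), np.int64(-195), np.int64(0)), (np.int64(576), np.int64(-200), np.int64(9)), (np.int64(524), np.int64(-169), np.int64(44)), (np.in
[... 3784 characters left out ...]
0)), (np.int64(411), np.int64(-67), np.int64(10)), (np.int64(379), np.int64(-69), np.int64(21)), (np.int64(350), np.int64(-80), np.int64(23)), (np.int64(322), np.int64(-102), np.int64(16)), (np.int64(292), np.int64(-103), np.int64(27))]
196 [(np.int64(489), np.int64(125), np.int64(121)), (np.int64(471), np.int64(102), np.int64(108)), (np.int64(494), np.int64(-18), np.int64(0)), (np.int64(465), np.int64(-33), np.int64(-1)), (np.int64(436), np.int64(-45), np.int64(0)), (np.int64(407), np.int64(-60), np.int64(-2)), (np.int64(376), np.int64(-65), np.int64(7)), (np.int64(344), np.int64(-64), np.int64(20)), (np.int64(314), np.int64(-63), np.int64(33)), (np.int64(286), np.int64(-75), np.int64(34))]
```

View pics/sc_z.png

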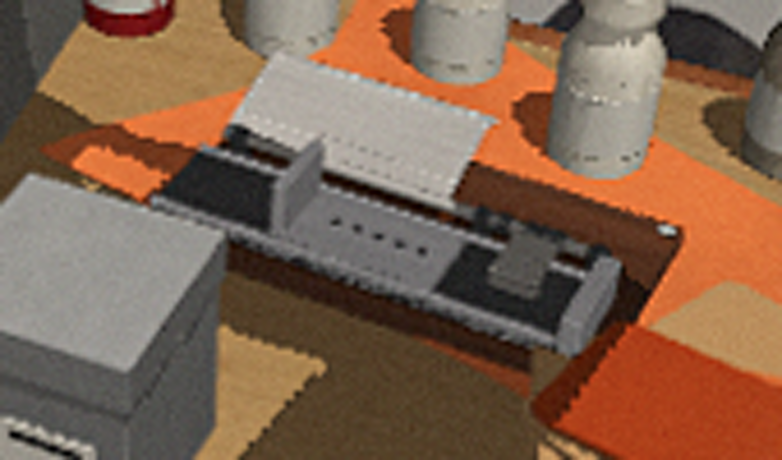

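View pics/si_z.png

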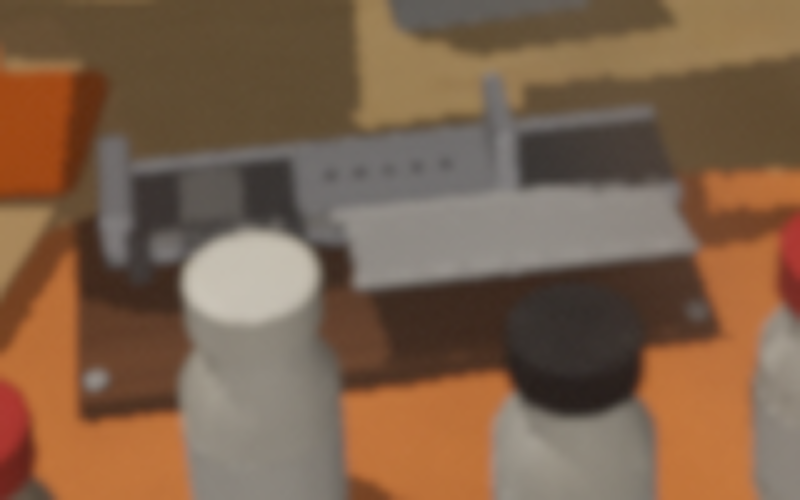

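```bash
python3 - <<'E'
from h import *
c=load("scene0.npz");s=load("side0.npz")
f=lambda p:(np.array(p)/4.6+[230,120]-0.4)
g=lambda p:(np.array(p)/5+[160,215]-0.4)
def show(n,p,z):print(n,np.round(p*1000,1).tolist())
show("sc board +x+y",cast(c,[f((683,233))],.016),0)
show("sc rail -y outer edge ends z27",cast(c,[f((152,200)),f((548,343))],.027),0)
show("sc rail +y ends z27",cast(c,[f((203,148))],.027),0)
show("sc stop top z42: outer near, outer far",cast(c,[f((583,318)),f((620,265)),f((562,308)),f((602,253))],.042),0)
show("sc wall top z58",cast(c,[f((272,180)),f((318,138)),f((283,183))],.058),0)
show("sc dots z29",cast(c,[f((336,223)),f((357,229)),f((379,236)),f((400,243)),f((422,251))],.029),0)
show("si dots z29",cast(s,[g((331,175)),g((360,172)),g((388,169)),g((416,166)),g((446,163))],.029),0)
show("si board front L R z16",cast(s,[g((82,405)),g((718,328))],.016),0)
show("si board back L z16",cast(s,[g((82,215))],.016),0)
show("si stop top",cast(s,[g((98,138)),g((128,138)),g((103,232))],.042),0)
show("si wall top",cast(s,[g((484,75)),g((502,75))],.058),0)
show("si rail top back",cast(s,[g((135,163)),g((655,110))],.027),0)
E
```

```text
sc board +x+y [[306.6, -187.6, 16.0]]
sc rail -y outer edge ends z27 [[563.1, -80.9, 27.0], [343.4, -62.8, 27.0]]
sc rail +y ends z27 [[557.9, -133.5, 27.0]]
sc stop top z42: outer near, outer far [[330.4, -70.3, 42.0], [325.0, -116.1, 42.0], [341.6, -73.0, 42.0], [335.5, -121.2, 42.0]]
sc wall top z58 [[498.3, -85.9, 58.0], [490.8, -128.7, 58.0], [492.4, -86.0, 58.0]]
sc dots z29 [[468.4, -101.9, 29.0], [456.9, -101.9, 29.0], [444.7, -101.5, 29.0], [433.1, -100.8, 29.0], [420.9, -99.6, 29.0]]
si dots z29 [[417.9, -98.4, 29.0], [430.0, -99.4, 29.0], [441.7, -100.3, 29.0], [453.4, -101.2, 29.0], [466.0, -102.3, 29.0]]
si board front L R z16 [[305.5, -195.1, 16.0], [550.2, -212.2, 16.0]]
si board back L z16 [[314.7, -82.6, 16.0]]
si stop top [[325.4, -66.3, 42.0], [337.6, -69.4, 42.0], [322.0, -127.9, 42.0]]
si wall top [[487.0, -84.4, 58.0], [494.3, -86.3, 58.0]]
si rail top back [[339.3, -67.5, 27.0], [561.7, -85.9, 27.0]]
```

```bash
python3 - <<'E'
from h import *
J=np.array([[-.9967,.081],[-.081,-.9967]]); O=np.array([.4345,-.1344])
for n in ["scene0.npz","side0.npz"]:
    c=load(n);P=cloud(c).reshape(-1,3);P=P[~np.isnan(P[:,0])]
    q=(P[:,:2]-O)@J.T*1000; z=P[:,2]*1000
    print(n)
    for x0 in range(-160,160,20):
        print(x0,[ (int(np.percentile(z[m],98)) if (m:=(q[:,0]>=x0)&(q[:,0]<x0+20)&(q[:,1]>=y0)&(q[:,1]<y0+15)&(z<200)).sum()>3 else None) for y0 in range(-180,180,15)])
E
```

```text
scene0.npz
-160 [None, None, None, None, None, None, None, None, None, 6, 6, 7, 8, 10, 10, 10, 9, 2, 2, 61, None, None, None, None]
-140 [None, None, None, None, None, None, None, 27, 25, 24, 25, 28, 15, 15, 10, 11, None, None, None, 72, 106, 115, 85, 5]
-120 [122, None, None, None, None, None, None, 28, 26, 25, 26, 39, 41, 45, 50, 52, None, None, None, None, 31, 59, 29, 6]
-100 [121, None, None, None, None, None, None, 28, 26, 25, 25, 38, 42, 46, 49, 53, None, None, None, None, 9, 7, 5, 5]
-80 [121, None, None, None, None, 2, 2, 27, 27, 26, 25, 38, 41, 45, 50, 53, None, None, None, None, 6, 116, 119, 119]
-60 [121, None, 1, 1, 1, 2, 1, 27, 58, 59, 59, 55, 40, 45, 50, 53, None, None, None, None, 7, 117, 120, 119]
-40 [121, 1, 1, 2, 1, 2, 2, 27, 30, 31, 31, 38, 40, 45, 49, 53, None, None, None, None, 6, 105, 118, 118]
-20 [2, 2, 2, 2, 1, 1, 2, 27, 30, 30, 30, 38, 40, 45, 49, 52, None, 5, 6, 6, 6, 7, 7, 7]
0 [2, 1, 1, 1, 2, 1, 3, 27, 31, 31, 30, 38, 40, 44, 50, 52, 50, 6, 6, 5, 5, 6, 6, 6]
20 [2, 1, 1, 2, 1, 1, 1, 27, 30, 30, 31, 39, 38, None, 18, 17, 17, 6, 73, 119, 120, None, None, N
[... 1490 characters left out ...]
, 0, 1, 1, 0, 1, None, None, 29, 30, 30, 36, 37, 17, 17, 17, 16, 5, 5, 116, 118, 113, 6, 5]
40 [0, 1, 0, 0, 1, 1, None, None, 27, 36, 37, 38, 40, None, None, None, None, None, None, 119, 119, 118, 75, 4]
60 [0, 1, 0, 1, 1, 2, None, None, 26, 37, 38, 38, 39, None, None, None, None, None, None, 119, 118, 118, 72, 2]
80 [0, 0, 1, 1, 1, 0, None, 24, 27, 35, 36, 37, 39, 17, 17, 18, 16, 6, 5, 6, 76, 71, 4, 1]
100 [1, 1, 1, 23, 34, 34, 34, 33, 43, 42, 42, 42, 37, 17, 18, 17, 17, 6, 6, 6, 7, 7, 1, 1]
120 [20, 22, 20, 33, 35, 34, 35, 34, 34, 34, 25, 17, 17, 16, 16, 17, 15, 5, 6, 7, 8, 7, 1, 119]
140 [21, 21, 29, 35, 35, 34, 35, 35, 36, 34, 27, 27, 26, 27, 8, 7, 5, 5, None, None, None, None, 119, 120]
```

Emit:
jog_arm --series '[[0.174,[-0.14,-0.016,0],[0,0,-1.49]],[0.174,[-0.14,-0.016,0],[0,0,-1.49]],[0.174,[-0.14,-0.016,0],[0,0,-1.49]],[0.174,[-0.14,-0.016,0],[0,0,-1.49]],[0.174,[-0.14,-0.016,0],[0,0,-1.49]],[0.174,[-0.14,-0.016,0],[0,0,-1.49]],[0.174,[-0.14,-0.016,0],[0,0,-1.49]],[0.174,[-0.14,-0.016,0],[0,0,-1.49]],[0.174,[-0.14,-0.016,0],[0,0,-1.49]],[0.174,[-0.14,-0.016,0],[0,0,-1.49]],[0.174,[-0.14,-0.016,0],[0,0,-1.49]],[0.174,[-0.14,-0.016,0],[0,0,-1.49]]]'

```text
time: 1.15
tool_pos: [0.5088, -0.1399, 0.2264]
tool_rot: [3.141, -0.001, 3.038]
contact_force: [0.6, -0.1, -0.1]
opening: 0.0535
```

```bash
python3 - <<'E'
from h import *
from cell import status,eyes
from scipy.spatial.transform import Rotation as R
J=np.array([[-.9967,.081],[-.081,-.9967]]); O=np.array([.4345,-.1344])
for n in ["scene0.npz","side0.npz"]:
    c=load(n);P=cloud(c).reshape(-1,3);P=P[~np.isnan(P[:,0])]
    q=(P[:,:2]-O)@J.T*1000; z=P[:,2]*1000
    for lo in (60,95,110):
        m=(q[:,0]>0)&(q[:,0]<110)&(q[:,1]>70)&(q[:,1]<160)&(z>lo)&(z<130)
        print(n,lo,m.sum(),np.round(np.percentile(q[m],[1,50,99],axis=0)).tolist())
st=status.observe();w=eyes.read_camera("wrist")
T=np.eye(4);T[:3,:3]=R.from_euler("xyz",st["tool_rot"]).as_matrix();T[:3,3]=st["tool_pos"]
w["T"]=T@w["tool_from_camera"];np.savez("wrist1.npz",**w)
cv2.imwrite("pics/wrist1.png",cv2.resize(w["img"][:,:,::-1],(780,585),interpolation=cv2.INTER_CUBIC))
E
```

```text
scene0.npz 60 576 [[31.0, 97.0], [58.0, 109.0], [81.0, 143.0]]
scene0.npz 95 268 [[33.0, 102.0], [56.0, 112.0], [76.0, 145.0]]
scene0.npz 110 186 [[32.0, 102.0], [55.0, 116.0], [76.0, 146.0]]
side0.npz 60 1152 [[32.0, 108.0], [57.0, 142.0], [82.0, 154.0]]
side0.npz 95 592 [[35.0, 107.0], [57.0, 136.0], [79.0, 150.0]]
side0.npz 110 448 [[36.0, 107.0], [57.0, 132.0], [78.0, 149.0]]
```

View pics/wrist1.png

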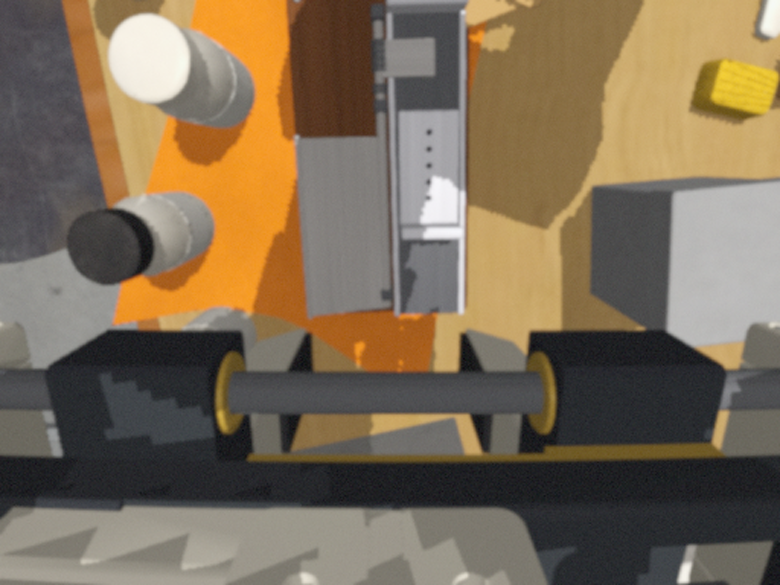

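```bash
python3 - <<'E'
from h import *
w=load("wrist1.npz");k=780/512
J=np.array([[-.9967,.081],[-.081,-.9967]]); O=np.array([.4345,-.1344])
for n,p,z in [("dots",[(429,132),(429,165),(428,197)],29),("wall top rear",[(402,239),(463,238)],58),("wall top front?",[(402,227),(461,227)],58),
 ("tail outer +x,-x",[(298,137),(308,316)],52),("tail inner",[(375,136)],38),("jaw front",[(386,77),(434,77)],38),("rail end",[(396,314),(465,312)],27),("stop top face",[(390,11),(464,11)],42),("plate front",[(400,108),(459,108)],29),("rail lines outer",[(387,30),(394,310),(466,30),(466,310)],27),("board +y line",[(291,20),(295,125)],16)]:
    P=cast(w,(np.array(p)+.5)/k-.5,z/1000)
    print(n,np.round((P[:,:2]-O)@J.T*1000,1).tolist())
C=cloud(w);q=(C[...,:2]-O)@J.T*1000
for u,v in [(270,152),(285,152),(300,152),(285,175),(260,130),(225,150),(235,150)]: print(u,v,np.round(q[v,u]),np.round(C[v,u,2]*1000))
E
```

```text
dots [[17.3, -34.5], [-6.3, -34.4], [-29.9, -33.6]]
wall top rear [[-57.0, -12.5], [-57.2, -55.9]]
wall top front? [[-48.4, -12.6], [-49.3, -54.3]]
tail outer +x,-x [[14.7, 57.8], [-114.8, 59.2]]
tail inner [[14.8, 5.1]]
jaw front [[54.3, -3.7], [53.6, -37.2]]
rail end [[-123.0, -7.8], [-122.7, -63.9]]
stop top face [[95.5, -7.3], [94.6, -57.1]]
plate front [[34.5, -13.5], [33.7, -56.3]]
rail lines outer [[87.6, -5.2], [-119.6, -6.3], [86.6, -61.1], [-121.0, -64.7]]
board +y line [[99.2, 64.3], [25.8, 66.0]]
270 152 [-52. -19.] 57.0
285 152 [-53. -36.] 57.0
300 152 [-53. -52.] 55.0
285 175 [-86. -39.] 22.0
260 130 [-31. -10.] 22.0
225 150 [-51.  31.] 43.0
235 150 [-51.  19.] 40.0
```

```bash
python3 - <<'E'
from cell import status
s=status.observe();print(s["time"],s["tool_pos"],s["tool_rot"],s["qvel"],s["qpos"])
E
```

```text
1.2 [ 0.5088457  -0.13994694  0.22642838] [ 3.14143854e+00 -5.71526423e-04  3.04542915e+00] [ 0.00127822 -0.00119122 -0.00126514 -0.00125074  0.00063225  0.31238158] [-4.13651835e-01  3.47627683e-01  1.51661185e+00 -3.34367000e-05
  1.27794420e+00 -1.88827495e+00]
```

Emit:
jog_arm --series '[[0.087,[-0.0015,0.0045,0.04],[0,0,0]],[0.087,[-0.0015,0.0045,0.08],[0,0,0]],[0.087,[-0.0015,0.0045,0.12],[0,0,0]],[0.087,[-0.0015,0.0045,0.145],[0,0,0]],[0.087,[-0.0015,0.0045,0.162],[0,0,0]],[0.087,[-0.0015,0.0045,0.162],[0,0,0]],[0.087,[-0.0015,0.0045,0.162],[0,0,0]],[0.087,[-0.0015,0.0045,0.162],[0,0,0]]]'

```text
time: 1.87
tool_pos: [0.5118, -0.136, 0.0659]
tool_rot: [-3.141, 0.002, 3.03]
contact_force: [-0.4, 0.7, -0.8]
opening: 0.05
```

```bash
cat > look.py <<'E'
import sys
from h import *
from cell import status,eyes
k=sys.argv[1]
s=status.observe();print(s["time"],s["tool_pos"].round(4),s["tool_rot"].round(4),s["contact_force"].round(2),s["opening"])
J=np.array([[-.9967,.081],[-.081,-.9967]]); O=np.array([.4345,-.1344])
print("tool jig",((s["tool_pos"][:2]-O)@J.T*1000).round(1))
a=eyes.read_camera("scene");b=eyes.read_camera("side")
np.savez(f"scene{k}.npz",**a);np.savez(f"side{k}.npz",**b)
A=cv2.resize(a["img"][120:210,260:400,::-1],(560,360),interpolation=cv2.INTER_CUBIC)
B=cv2.resize(b["img"][200:300,160:320,::-1],(560,350),interpolation=cv2.INTER_CUBIC)
cv2.imwrite(f"pics/l{k}.png",cv2.resize(np.vstack([A,B]),None,fx=.84,fy=.84))
E
python3 look.py a
```

```text
1.8667 [ 0.5118 -0.136   0.0659] [-3.1411e+00  1.9000e-03  3.0305e+00] [-0.37  0.7  -0.82] 0.0500001376199456
tool jig [-77.2  -4.7]
```

View pics/la.png

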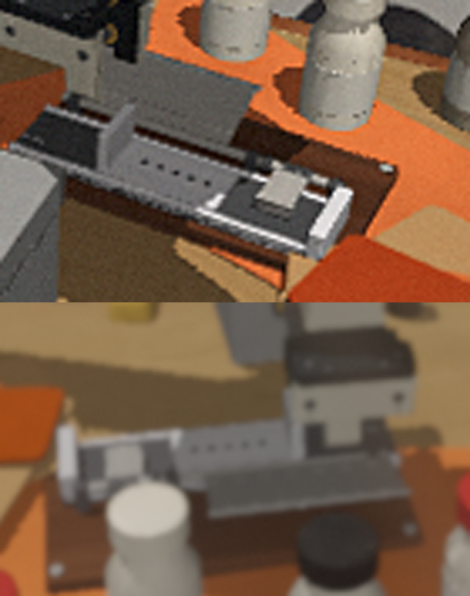

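Emit:
jog_arm --series '[[0.087,[0,0,0.01],[0,0,0]],[0.087,[0,0,0.017],[0,0,0]],[0.087,[0,0,0.023],[0,0,0]],[0.087,[0,0,0.028],[0,0,0]],[0.087,[0,0,0.03],[0,0,0]],[0.087,[0,0,0.03],[0,0,0]],[0.087,[0,0,0.03],[0,0,0]]]'

```text
time: 2.55
tool_pos: [0.511, -0.1365, 0.0352]
tool_rot: [-3.14, 0.0, 3.032]
contact_force: [-3.3, -3.7, 10.0]
opening: 0.0498
```

```bash
python3 look.py b
```

```text
2.55 [ 0.511  -0.1365  0.0352] [-3.1402e+00  4.0000e-04  3.0317e+00] [-3.28 -3.72 10.02] 0.04981634179887963
tool jig [-76.4  -4.1]
```

View pics/lb.png

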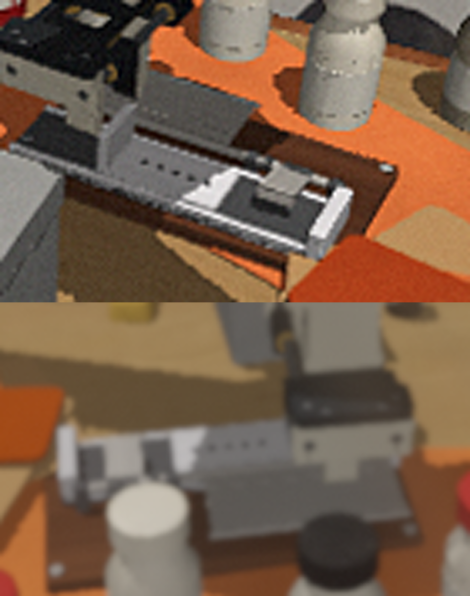

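Emit:
jog_arm --series '[[0.087,[0.005,0,0],[0,0,0]],[0.087,[0.01,0,0],[0,0,0]],[0.087,[0.015,-0.0005,0],[0,0,0]],[0.087,[0.02,-0.0005,0],[0,0,0]],[0.087,[0.025,-0.0007,0],[0,0,0]],[0.087,[0.03,-0.0008,0],[0,0,0]],[0.087,[0.035,-0.001,0],[0,0,0]],[0.087,[0.04,-0.001,0],[0,0,0]],[0.087,[0.045,-0.0012,0],[0,0,0]],[0.087,[0.05,-0.0014,0],[0,0,0]],[0.087,[0.055,-0.0015,0],[0,0,0]],[0.087,[0.055,-0.0015,0],[0,0,0]]]'

```text
time: 3.65
tool_pos: [0.4593, -0.1326, 0.0363]
tool_rot: [-3.139, 0.009, 3.032]
contact_force: [5.7, -1.0, 9.0]
opening: 0.0496
```

```bash
python3 look.py c
```

```text
3.65 [ 0.4593 -0.1326  0.0363] [-3.1388  0.0086  3.0317] [ 5.71 -1.03  9.03] 0.04961458426870403
tool jig [-24.6  -3.8]
```

View pics/lc.png

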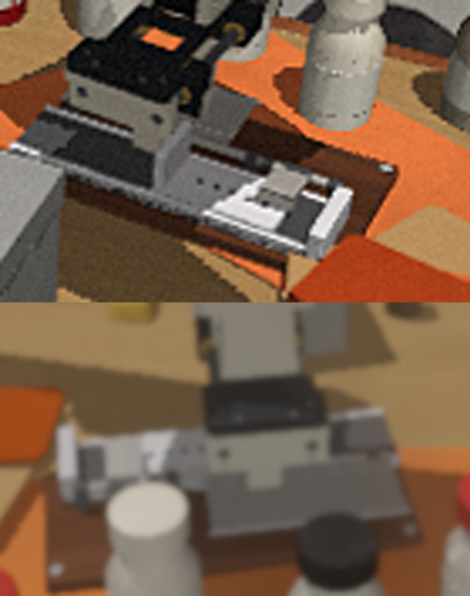

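Emit:
jog_arm --series '[[0.087,[0.004,0,0],[0,0,0]],[0.087,[0.008,0,0],[0,0,0]],[0.087,[0.012,0,0],[0,0,0]],[0.087,[0.016,-0.0005,0],[0,0,0]],[0.087,[0.019,-0.0005,0],[0,0,0]],[0.087,[0.021,-0.0005,0],[0,0,0]],[0.087,[0.022,-0.0005,0],[0,0,0]],[0.087,[0.022,-0.0005,0],[0,0,0]]]'

```text
time: 4.42
tool_pos: [0.4382, -0.1309, 0.0363]
tool_rot: [-3.138, 0.01, 3.032]
contact_force: [6.4, -0.2, 7.9]
opening: 0.05
```

```bash
python3 look.py d
```

```text
4.4167 [ 0.4382 -0.1309  0.0363] [-3.1385  0.0097  3.0317] [ 6.35 -0.18  7.91] 0.05001413913660744
tool jig [-3.5 -3.8]
```

View pics/ld.png

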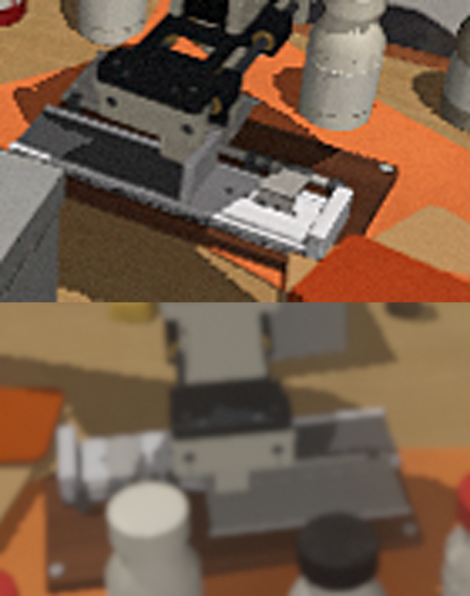

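Force along x is still the steady sliding value of about 6 N, so the plate isn't home yet. I'll creep forward until the force rises.

Emit:
jog_arm --series '[[0.087,[0.001,0,0],[0,0,0]],[0.087,[0.002,0,0],[0,0,0]],[0.087,[0.003,0,0],[0,0,0]],[0.087,[0.003,0,0],[0,0,0]]]'

```text
time: 4.85
tool_pos: [0.4356, -0.1307, 0.0364]
tool_rot: [-3.138, 0.01, 3.032]
contact_force: [6.6, -0.8, 9.2]
opening: 0.0498
```

Emit:
jog_arm --series '[[0.087,[0.001,0,0],[0,0,0]],[0.087,[0.002,0,0],[0,0,0]],[0.087,[0.002,0,0],[0,0,0]],[0.087,[0.002,0,0],[0,0,0]]]'

```text
time: 5.18
tool_pos: [0.435, -0.1307, 0.0368]
tool_rot: [-3.138, 0.013, 3.031]
contact_force: [11.6, 0.6, 8.6]
opening: 0.0503
```

Emit:
jog_arm --series '[[0.087,[0.001,0,0],[0,0,0]],[0.087,[0.002,0,0],[0,0,0]],[0.087,[0.002,0,0],[0,0,0]],[0.087,[0.002,0,0],[0,0,0]]]'

```text
time: 5.52
tool_pos: [0.4348, -0.1308, 0.0373]
tool_rot: [-3.138, 0.017, 3.03]
contact_force: [16.4, 2.5, 9.2]
opening: 0.0496
```

```bash
python3 look.py e
```

```text
5.5167 [ 0.4348 -0.1308  0.0373] [-3.1377  0.0171  3.0297] [16.35  2.48  9.18] 0.04962299221069644
tool jig [ 0.  -3.6]
```

View pics/le.png

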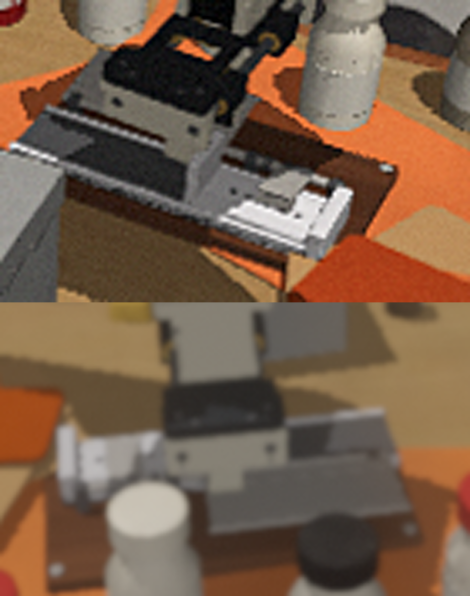

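Emit:
jog_arm --series '[[0.087,[-0.003,0,0],[0,0,0]],[0.087,[-0.006,0,0],[0,0,0]],[0.087,[-0.01,0,0],[0,0,0]],[0.087,[-0.01,0,0],[0,0,0]],[0.087,[-0.01,0,-0.004],[0,0,0]],[0.087,[-0.01,0,-0.008],[0,0,0]],[0.087,[-0.01,0,-0.013],[0,0,0]],[0.087,[-0.01,0,-0.02],[0,0,0]],[0.087,[-0.01,0,-0.05],[0,0,0]],[0.087,[-0.01,0,-0.09],[0,0,0]],[0.087,[-0.01,0,-0.13],[0,0,0]],[0.087,[-0.01,0,-0.13],[0,0,0]]]'

```text
time: 6.62
tool_pos: [0.4407, -0.1311, 0.1718]
tool_rot: [-3.137, 0.012, 3.032]
contact_force: [1.9, -1.3, 1.2]
opening: 0.0502
```

Emit:
jog_arm --series '[[0.087,[-0.03,0,-0.03],[0,0,0]],[0.087,[-0.06,0,-0.05],[0,0,0]],[0.087,[-0.06,0,-0.05],[0,0,0]],[0.087,[-0.06,0,-0.05],[0,0,0]],[0.087,[-0.06,0,-0.05],[0,0,0]],[0.087,[-0.06,0,-0.05],[0,0,0]]]'

```text
time: 7.12
tool_pos: [0.4955, -0.1357, 0.2137]
tool_rot: [3.141, -0.003, 3.032]
contact_force: [-1.0, -0.0, 0.6]
opening: 0.0497
```

```bash
python3 look.py f; python3 - <<'E'
from h import *
from cell import status,eyes
from scipy.spatial.transform import Rotation as R
st=status.observe();w=eyes.read_camera("wrist")
T=np.eye(4);T[:3,:3]=R.from_euler("xyz",st["tool_rot"]).as_matrix();T[:3,3]=st["tool_pos"]
w["T"]=T@w["tool_from_camera"];np.savez("wrist2.npz",**w)
cv2.imwrite("pics/wrist2.png",cv2.resize(w["img"][:,:,::-1],(780,585),interpolation=cv2.INTER_CUBIC))
E
```

```text
7.1167 [ 0.4955 -0.1357  0.2137] [ 3.1408e+00 -2.6000e-03  3.0316e+00] [-0.98 -0.04  0.58] 0.049666876060095747
tool jig [-60.9  -3.7]
```

View pics/lf.png

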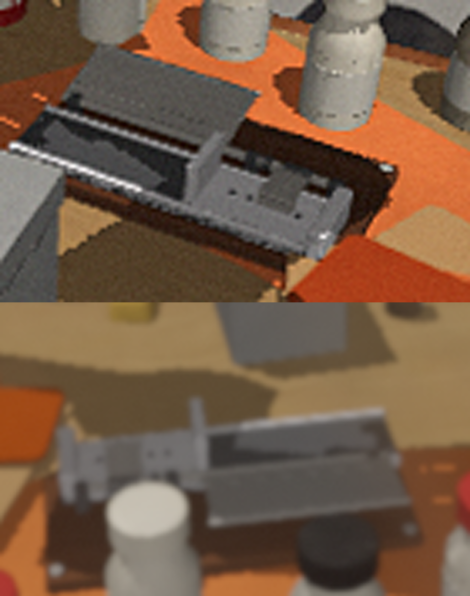

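View pics/wrist2.png

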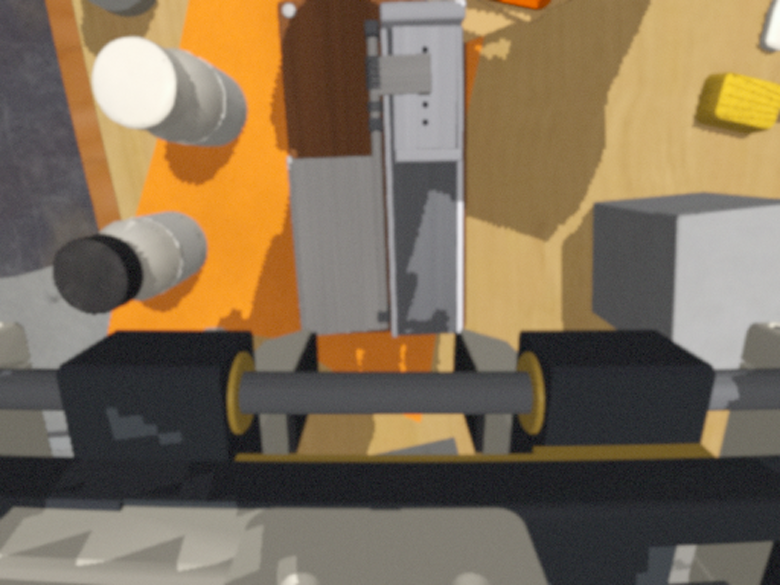

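The wrist view shows the plate up against the stop at about (422,25) with no dark gap. The jaw rests on it at (405,73) and the wall's rear top is at row 161. I'll check that with numbers.

```bash
python3 - <<'E'
from h import *
w=load("wrist2.npz");k=780/512
J=np.array([[-.9967,.081],[-.081,-.9967]]); O=np.array([.4345,-.1344])
for n,p,z in [("wall rear top (exp x 10)",[(397,161),(457,161)],58),("dots (exp -34)",[(425,50),(425,104),(425,122)],29),("stop top face",[(384,24),(460,23)],42),("tail +x corner",[(291,157)],50)]:
    P=cast(w,(np.array(p)+.5)/k-.5,z/1000); print(n,np.round((P[:,:2]-O)@J.T*1000,1).tolist())
for nm in ["scene","side"]:
    for t in "0f":
        c=load(f"{nm}{t}.npz");P=cloud(c).reshape(-1,3);q=(P[:,:2]-O)@J.T*1000
        r=[]
        for x0,x1,y0,y1 in [(-110,10,33,39),(60,76,-37,-31),(20,50,-50,-20)]:
            m=(q[:,0]>x0)&(q[:,0]<x1)&(q[:,1]>y0)&(q[:,1]<y1)&(P[:,2]<.08);r.append(round(float(np.median(P[m,2])*1000),1))
        print(nm,t,"z tail, jaw, plate",r)
a=load("scene0.npz")["img"].astype(int);b=load("scenef.npz")["img"].astype(int)
for n,(u,v,du,dv) in dict(wax=(284,256,18,16),sander=(267,287,24,22),paint=(203,195,12,18)).items():
    d=abs(a-b)[v-dv:v+dv,u-du:u+du].max(2);print(n,"changed frac",(d>60).mean().round(3))
E
```

```text
wall rear top (exp x 10) [[10.2, -13.1], [9.2, -52.5]]
dots (exp -34) [[84.0, -34.8], [48.8, -34.4], [36.7, -34.2]]
stop top face [[97.6, -7.2], [97.0, -56.7]]
tail +x corner [[15.2, 58.0]]
scene 0 z tail, jaw, plate [45.4, 32.9, 25.5]
scene f z tail, jaw, plate [41.4, 40.5, 29.2]
side 0 z tail, jaw, plate [16.7, 35.9, 25.9]
side f z tail, jaw, plate [39.6, 39.6, 28.1]
wax changed frac 0.043
sander changed frac 0.0
paint changed frac 0.001
```

```bash
python3 -c "
from cell import job;print(job.hand_in())"
```

```text
the job is handed in; nothing more can be done
None
```

I pressed the clip's tail down with one fingertip to a tip height of about 35 mm, with about 10 N on the tool. I then pushed the plate about 67 mm with the other finger until it stalled on the end stop. The push force rose from about 6 N to 16 N there. After that I backed off 10 mm, lifted so the clip sprang back, and moved clear. The job was handed in at about 7 s on the robot's clock, and it reported no verdict.

**Plate position:** In the last wrist picture the rear wall is at jig x ≈ 9–10 mm (10 is home). The dot row is at y ≈ -34.5 mm, and the dots had moved 66.7 mm. That puts the front edge about 0–1 mm from the stop.

**Clip:** The tail's middle is at a height of about 41 mm and the jaw rests on the plate, which fits a clip angle of about 0.12 rad. I could not measure the clamp force directly.

**Bystanders:** The sanding block and paint bottle look unchanged in the scene picture. About 4% of pixels changed around the wax, which I took to be a shadow but did not measure. The arm never went near any of the three.

**Disagreements:**
- The stop's top edge measured jig x ≈ 97 mm, against 100 mm given for its foot. That is close to the calibration error.
- The tool's yaw sat about 0.03 rad off the intended value, which did no harm.
- The side camera's first tail height (16.7 mm) was wrong, so I disregarded it.

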